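Click a primed prop part into the drying stand

ROBOT

A 7-joint arm with a two-finger parallel gripper is mounted at the origin on the work surface. World frame = base frame: x ahead of the robot, y to its left, z up, the work surface at z = 0. Lengths are in m, angles in degrees, forces in N, time in s.
With the tool pointing down it reaches from about 0.35 to 0.9 m from the base axis. Payload 19.9 kg.
Tool frame: the origin (TCP) lies between the finger pads; the fingertips stand 11 mm ahead of it and the grasp point (between the pads) lies 8 mm behind it; z points along the fingers, y is the direction in which the jaws open and shut (so a half turn about z gives the same grasp; the last joint's range is limited). The gripper opens to 85 mm and grips with 20 to 120 N. Pads are 22 mm wide; open, the fingers measure 114 mm over their backs; the gripper's body (76 mm by 85 mm) begins 54 mm behind the grasp point. The pads swing forward as they close: fully open they stand 13 mm farther back than shut.
Start: joints at [65.575, 23.915, -0.59, 92.452, 0.269, 63.638, -3.037], TCP at [0.235, -0.579, 0.242] pointing down, gripper open.
Joint ranges: [-161.28, 161.28], [-22.2, 115.67], [-73.04, 71.86], [3.21, 147.25], [-68.34, 248.33], [10.77, 114.83], [-161.83, 161.83]. Speed limits (degrees/s): [108.29, 108.29, 136.94, 136.94, 172.46, 172.46, 172.46].

INTERFACE

Orientations are given as [roll, pitch, yaw] about the fixed x, y, z axes, in that order (R = Rz(yaw) Ry(pitch) Rx(roll)).
In Python, from rig import arm, viewer gives the robot as it stands.
- The arm moves only by the shell command python3 -m handwheel 'ROWS'. ROWS is JSON, a list of rows, each an object of numbers: "fingers": the closure, from 0 (fully open) to 1 (shut); "x", "y", "z": the shift along the world's x, y, z in m; "spin": the turn about the world's z in rad. In form: [{"fingers": .., "x": .., "y": .., "z": .., "spin": ..}, ...]. A call has exactly 5 rows; each row is the pose to reach, as a shift and turn from the pose commanded when the call began; what a row does not reach only later rows make up. A row lasts 1/10 s, in which the tool goes at most 50 mm and 8.59 degrees, less where a joint would pass 70% of its speed; a pose out of reach is approached as far as the arm can. A call with a gripper value outside its range is refused whole. The fingers move at their own pace and stop on an object; the grip force is fixed at half the most. Time passes only in rows, so rows that repeat a pose let the fingers close, or fill a call up. It gives the time, the measured TCP pose, the force and the opening at its end, in the units of the state.
- arm.state(): the state, without advancing time (a new reading comes with each control period).
- viewer.read_camera(name): name is "scene" or "top"; returns (picture, depth): 400x640x3 uint8, red, green, blue; 400x640 float32, m along the optical axis (not along the pixel's ray), 0 where there is no reading.
- viewer.camera_params(name): a dict with "camera_matrix" (3x3 intrinsics, pixels), "cam_to_world" (4x4, takes a point from camera to world coordinates). Camera axes: x right, y down, z forward; pixel columns grow to the right and rows downward; lengths in m; the calibration is good to about 2 mm. A picture is of the moment at which its call begins. camera_params takes no time and is no camera call.
- arm.job_done(): hands the job in, once; it reports no verdict.
The state is a dict: "time_s": time; "joint_positions": joint angles; "qd": joint speeds; "tau": joint torques, N m; "eef_pos": TCP position; "tcp_rot": TCP orientation; "wrist_force": force on the tool from outside, world axes, zero at the start; "ft_torque": the same for the moment, N m; "grip_width": opening from 0.0 (shut) to 1.0 (fully open).
Only numpy, scipy, OpenCV 4.12 (cv2) and the standard library are available. Lean on these libraries where they do the work, as an engineer would, in place of code of your own. Each camera call takes 0.05 s, during which the arm holds its last target. There are 200 camera calls.

TASK

Lift the primed grey prop part out of the plywood spray block, put its square stem upright into the empty steel-rimmed socket in the middle of the pine drying stand, and press it down gently past the sprung side ball until it clicks and is fully home, then let go. Do not force it, and leave the paint jar, the brush and the primed bowl where they are.

Things in the scene. Friction and masses are not known exactly. Their poses are not given: they have to be found in the camera images.
- part: primed grey prop part on an upright square stem, 156 mm tall, about 0.11 to 0.21 kg, standing in the spray block. Origin: centre of the stem's foot, z up the stem. Stem 20 mm square, sides along x and y; its foot tapers from 10 mm square at 0 to 20 mm square at 16 mm. It fits at any quarter turn.
- part_grip (a point): where to grip: centre of the grey block on the stem, 129 mm above the foot. Block 34 mm square, sides parallel to the stem's, from 110 to 148 mm above the foot, with two ribs standing under 1 mm proud; on it a flat round cap, 24 mm across, up to 156 mm.
- part_neck (a point): middle of the stem's neck, the groove all round for the ball: 8 mm square, from 24 to 40 mm above the foot. The stem is full 20 mm square from 16 to 24 mm and from 40 to 110 mm.
- stand: pine drying stand, fixed, block 90 mm (x) by 300 mm (y) by 110 mm high, origin at the centre of its underside, z up. Socket straight down at the origin's x, y. Two other parts dry on it on short sticks at y = -115 and +115 mm, up to 168 mm above the table, part of the stand.
- stand_mouth (a point): centre of the socket at the top of the wood, 110 mm above the table. Socket 22 mm square, sides along the stand's x and y. Around it on the wood a steel funnel, 22 mm wide at 110 mm, about 30 mm wide at its rim 118 mm above the table, about 40 mm outside.
- stand_top (a point): top of the wood, 60 mm to +y of the socket. Deep in the socket is a stop, set differently every time, 15 to 57 mm above the table: not measured, to be felt. Home = foot on the stop. A 14 mm steel ball on a side spring in the socket's +y side has its centre 30 mm above the stop. The stop bears 40 N: up to 10 N come from the ball, so press it with no more than about 25 N.
- catch (a joint): how far the sprung ball is pressed aside (m): 0 with the socket empty, 0.0033 to 0.0045 as the full stem passes, back to 0 to 0.001 once clicked into the neck, part home. The stem meets it about 27 mm above home and needs 4 to 15 N of push to pass; in the last 6 mm it snaps into the neck, the push drops, then the foot lands hard on the stop.
- sprayblock: plywood spray block, fixed, 100 by 100 by 60 mm high, origin at the centre of its underside. In its middle a plain loose pocket 24 mm square, 35 mm deep (floor 25 mm above the table), in which the part stands.
- jar: bystander: white paint jar with black lid, 54 mm across, 75 mm high, origin at the centre of its underside
- brush: bystander: brush lying on the table, near the robot, about 200 mm long
- shell: bystander: primed grey bowl-shaped prop shell, 90 mm across, 45 mm high, origin at the centre of its underside
Mind the look-alikes: they are no part of the job. What is shaped like the part but blue, green or red is not meant.

How it is judged:
By the outcome, as a careful person would: the job done as asked, in the order asked, and still so for the second after the job is handed in, with the robot touching nothing.
It also fails if it takes over 62 s, if anything falls off the work surface, if the arm or the gripper's body presses on something with over 40 N, if the wrist force passes 120 N, or if a joint passes its speed limit or range.

## Working session

There is one attempt and no reset: what is moved stays moved. The work goes in short steps, Python scripts to look and compute and a shell command to move; the robot and the scene stay as the last step left them, time stands still between calls to the robot, and variables do not carry over. Pictures are saved under pics/ and viewed, about 8 in all and at most 12, crops included, and the job is handed in when it is done.

```bash
ls; mkdir -p pics; python3 - <<'E'
from rig import arm, viewer
import cv2, numpy as np
for n in ("scene","top"):
    p,d=viewer.read_camera(n); cv2.imwrite(f"pics/{n}0.png",p[:,:,::-1]); np.save(f"pics/{n}0.npy",d)
    c=viewer.camera_params(n); print(n,np.round(c["camera_matrix"],1).tolist(),np.round(c["cam_to_world"],3).tolist())
s=arm.state(); print(s["time_s"],s["eef_pos"],s["tcp_rot"],s["wrist_force"],s["grip_width"])
E
```

```text
pics
scene [[379.9, 0.0, 325.4], [0.0, 379.9, 201.3], [0.0, 0.0, 1.0]] [[0.376, 0.797, -0.473, 0.989], [0.927, -0.324, 0.191, -0.177], [-0.001, -0.51, -0.86, 0.872], [0.0, 0.0, 0.0, 1.0]]
top [[492.6, 0.0, 326.3], [0.0, 492.6, 192.5], [0.0, 0.0, 1.0]] [[-0.008, -0.998, 0.062, 0.482], [-1.0, 0.008, 0.006, 0.011], [-0.006, -0.062, -0.998, 1.315], [0.0, 0.0, 0.0, 1.0]]
0.1 [ 0.23450589 -0.57900451  0.24171366] [-1.79936081e+02  3.96766312e-03  2.20489000e+01] [-0.42729201 -0.13311646  0.27297504] 1.0004287743434197
```

View pics/scene0.png

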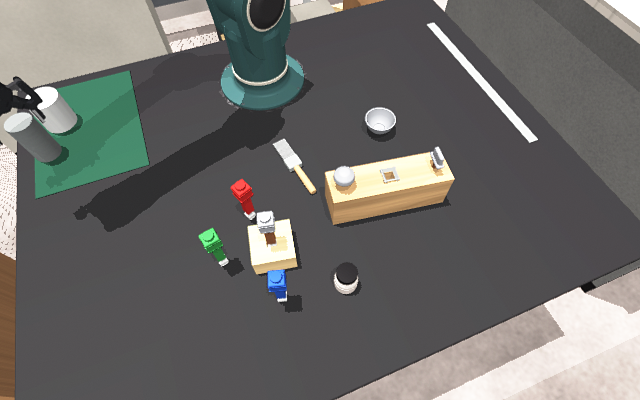

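View pics/top0.png

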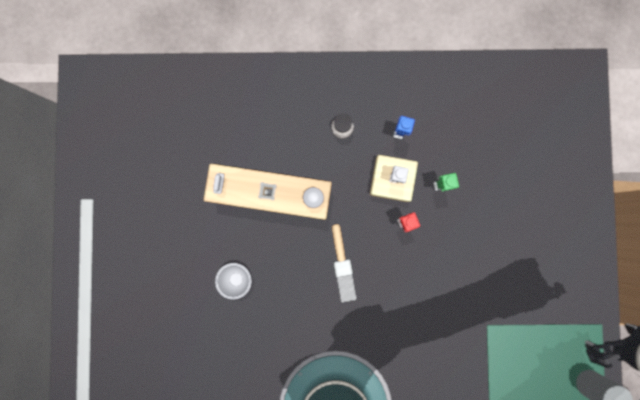

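Candidates for the part: grey in the plywood block (scene 266,222 / top 400,174), which fits the description. Look-alikes are red (243,190 / 410,222), green (212,243 / 449,182) and blue (277,285 / 405,127). The grey pieces on the stand (344,176 and 437,158) belong to the stand.

```bash
cat > h.py <<'E'
import numpy as np, cv2
from rig import arm, viewer
def cloud(n,d):
    c=viewer.camera_params(n); K=c["camera_matrix"]; T=np.array(c["cam_to_world"])
    v,u=np.mgrid[:400,:640]; P=np.stack([(u-K[0][2])/K[0][0]*d,(v-K[1][2])/K[1][1]*d,d],-1)
    return P@T[:3,:3].T+T[:3,3]
def cast(n,uv,z):
    c=viewer.camera_params(n); K=np.array(c["camera_matrix"]); T=np.array(c["cam_to_world"])
    uv=np.atleast_2d(uv); r=np.c_[uv,np.ones(len(uv))]@np.linalg.inv(K).T@T[:3,:3].T
    return (T[:3,3]+r*((z-T[2,3])/r[:,2])[:,None])[:,:2]
def rect(xy):
    (c,s,a)=cv2.minAreaRect((xy*1000).astype(np.float32)); return np.round(c,1),np.round(s,1),round(a,1)
E
python3 - <<'E'
from h import *
for n,box in (("top",dict(stand=(200,335,160,222),block=(368,420,152,204))),("scene",dict(stand=(320,456,145,225),block=(245,302,205,276)))):
    d=np.load(f"pics/{n}0.npy"); P=cloud(n,d); im=cv2.imread(f"pics/{n}0.png"); hsv=cv2.cvtColor(im,cv2.COLOR_BGR2HSV)
    for k,(a,b,c,e) in box.items():
        m=np.zeros((400,640),bool); m[c:e,a:b]=1
        wood=m&(hsv[...,1]>50)&(hsv[...,2]>110)&(d>0)
        z0=.11 if k=="stand" else .06
        q=wood&(abs(P[...,2]-z0)<.006)
        print(n,k,q.sum(),np.round(np.median(P[q][:,2]),4),rect(P[q][:,:2]))
        zr=(.145,.2) if k=="block" else (.1135,.13)
        g=m&(P[...,2]>zr[0])&(P[...,2]<zr[1])&(d>0)
        if k=="stand": 
            ctr=rect(P[q][:,:2])[0]/1000; g&=np.hypot(P[...,0]-ctr[0],P[...,1]-ctr[1])<.035
        print("  upper",g.sum(),np.round(np.percentile(P[g][:,2],[5,50,95]),4),np.argwhere(g).mean(0)[::-1],rect(P[g][:,:2]))
t=cv2.imread("pics/top0.png")[145:215,360:425]; s=cv2.imread("pics/scene0.png")[195:285,235:310]; f=cv2.imread("pics/top0.png")[170:215,240:300]
R=lambda i:cv2.resize(i,(390,390),interpolation=cv2.INTER_CUBIC)
cv2.imwrite("pics/crop1.png",np.hstack([R(t),R(s)]))
E
```

```text
top stand 2866 0.1099 (array([561.3, 162.7]), array([300.3,  90.2]), 80.9)
  upper 143 [0.1138 0.1165 0.12  ] [266.87412587 190.24475524] (array([563. , 162.8]), array([49.6, 52.4]), 85.9)
top block 137 0.0597 (array([ 608.3, -156.9]), array([99.1, 62.8]), 77.3)
  upper 248 [0.1546 0.173  0.1833] [399.37903226 173.92741935] (array([ 595.3, -154.7]), array([35.9, 35.3]), 76.3)
scene stand 1075 0.1105 (array([560.6, 162.9]), array([301.5,  93.7]), 81.1)
  upper 131 [0.1138 0.1167 0.12  ] [389.63358779 173.54961832] (array([559.1, 166.7]), array([64.1, 53.2]), 3.0)
scene block 279 0.0605 (array([ 568.7, -151.5]), array([101.2, 155.8]), 80.3)
  upper 438 [0.1473 0.1712 0.1829] [267.85159817 232.65525114] (array([ 647.5, -163.2]), array([ 36.6, 139.9]), 81.2)
```

View pics/crop1.png

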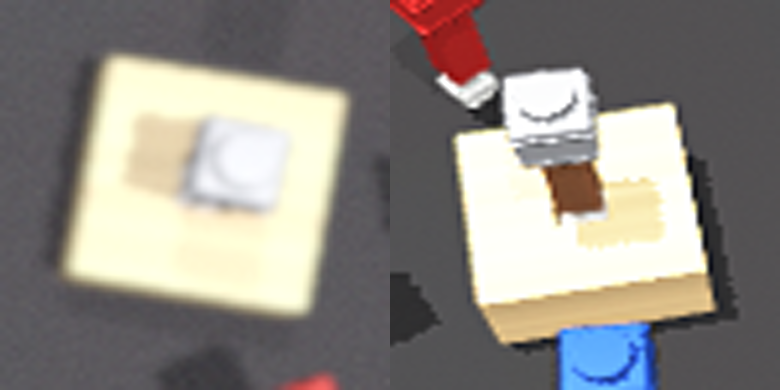

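The crop confirms the choice: the grey block with a round cap sits on the stem in the pale plywood block. I'll refine its position and yaw once and check the neighbours' heights.

```bash
python3 - <<'E'
from h import *
for n,(a,b,c,e) in (("top",(380,415,155,195)),("scene",(250,285,205,250))):
    P=cloud(n,np.load(f"pics/{n}0.npy"))
    w=np.zeros((400,640),bool); w[c:e,a:b]=1
    for lo,hi in ((.166,.190),(.169,.177)):
        g=w&(P[...,2]>lo)&(P[...,2]<hi)&(np.hypot(P[...,0]-.595,P[...,1]+.155)<.035)
        print(n,g.sum(),P[g].mean(0).round(4),rect(P[g][:,:2]))
P=cloud("top",np.load("pics/top0.npy"))
for k,(u,v) in dict(red=(410,222),green=(449,182),blue=(405,127),jar=(343,122)).items():
    w=P[v-8:v+9,u-8:u+9].reshape(-1,3); q=w[w[:,2]>w[:,2].max()-.02]; print(k,q.mean(0).round(3),w[:,2].max().round(3))
# plywood top by pale colour mask, cast at 0.06
im=cv2.imread("pics/top0.png"); m=(im.min(2)>140).astype(np.uint8); m[:,:365]=0;m[:,422:]=0;m[:150]=0;m[207:]=0
cn=max(cv2.findContours(m,0,1)[0],key=cv2.contourArea)[:,0,:]
print("ply",rect(cast("top",cn,.06)))
E
```

```text
top 216 [ 0.5946 -0.1538  0.1753] (array([ 595.2, -154.3]), array([34.7, 34.8]), 78.2)
top 122 [ 0.5944 -0.1536  0.1725] (array([ 595. , -154.7]), array([33.5, 32.8]), 77.3)
scene 265 [ 0.599  -0.155   0.1757] (array([ 595.6, -155.3]), array([35.5, 34.4]), 78.3)
scene 141 [ 0.5997 -0.1549  0.173 ] (array([ 596. , -154.9]), array([34.1, 34.6]), 76.8)
red [0.482 0.011 1.315] 1.315
green [0.482 0.011 1.315] 1.315
blue [0.482 0.011 1.315] 1.315
jar [ 0.737 -0.026  0.075] 0.081
ply (array([ 595.8, -155.5]), array([104.6, 104.7]), 79.4)
```

```bash
python3 -m handwheel '[{"fingers":0,"x":0.03,"y":0.035,"z":0.01,"spin":-0.12},{"fingers":0,"x":0.06,"y":0.07,"z":0.01,"spin":-0.24},{"fingers":0,"x":0.09,"y":0.105,"z":0.01,"spin":-0.36},{"fingers":0,"x":0.12,"y":0.14,"z":0.01,"spin":-0.48},{"fingers":0,"x":0.15,"y":0.175,"z":0.01,"spin":-0.594}]'
python3 -m handwheel '[{"fingers":0,"x":0.03,"y":0.035,"z":0,"spin":0},{"fingers":0,"x":0.06,"y":0.07,"z":0,"spin":0},{"fingers":0,"x":0.09,"y":0.105,"z":0,"spin":0},{"fingers":0,"x":0.12,"y":0.14,"z":0,"spin":0},{"fingers":0,"x":0.15,"y":0.175,"z":0,"spin":0}]'
```

```text
time_s: 0.6
eef_pos: [0.3854, -0.4026, 0.2521]
tcp_rot: [-180.0, 0.0, -12.3]
wrist_force: [0.8, -1.1, 0.3]
grip_width: 1.0
time_s: 1.1
eef_pos: [0.5354, -0.2276, 0.2521]
tcp_rot: [-180.0, 0.0, -12.0]
wrist_force: [1.3, -1.2, 0.8]
grip_width: 1.001
```

```bash
python3 -m handwheel '[{"fingers":0,"x":0.03,"y":0.036,"z":0,"spin":0},{"fingers":0,"x":0.06,"y":0.0725,"z":0,"spin":0},{"fingers":0,"x":0.06,"y":0.0725,"z":-0.03,"spin":0},{"fingers":0,"x":0.06,"y":0.0725,"z":-0.06,"spin":0},{"fingers":0,"x":0.06,"y":0.0725,"z":-0.06,"spin":0}]'
python3 -m handwheel '[{"fingers":0,"x":0,"y":0,"z":-0.02,"spin":0},{"fingers":0,"x":0,"y":0,"z":-0.035,"spin":0},{"fingers":0,"x":0,"y":0,"z":-0.046,"spin":0},{"fingers":0,"x":0,"y":0,"z":-0.046,"spin":0},{"fingers":0,"x":0,"y":0,"z":-0.046,"spin":0}]'
python3 - <<'E'
from h import *
p,d=viewer.read_camera("scene"); q,e=viewer.read_camera("top")
R=lambda i:cv2.resize(i[:,:,::-1],(390,390),interpolation=cv2.INTER_CUBIC)
cv2.imwrite("pics/pre.png",np.hstack([R(q[125:225,350:450]),R(p[170:290,210:330])]))
E
```

```text
time_s: 1.6
eef_pos: [0.5927, -0.1561, 0.1884]
tcp_rot: [-180.0, 0.4, -12.0]
wrist_force: [0.2, -0.6, -0.1]
grip_width: 0.999
time_s: 2.1
eef_pos: [0.5948, -0.1569, 0.1468]
tcp_rot: [-180.0, -0.0, -12.0]
wrist_force: [-1.3, -0.3, 0.2]
grip_width: 0.997
```

View pics/pre.png

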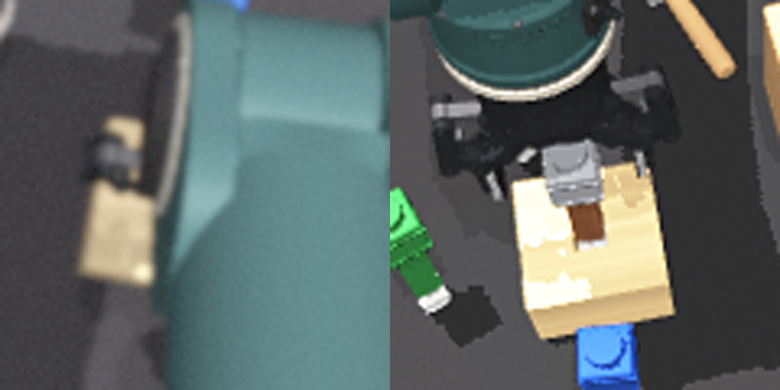

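The grey block (right crop about 575,170) stands between the open fingers (490,180 and 640,165), so I'll close.

```bash
python3 -m handwheel '[{"fingers":0.2,"x":0,"y":0,"z":0,"spin":0},{"fingers":0.4,"x":0,"y":0,"z":0,"spin":0},{"fingers":0.6,"x":0,"y":0,"z":0,"spin":0},{"fingers":1,"x":0,"y":0,"z":0,"spin":0},{"fingers":1,"x":0,"y":0,"z":0,"spin":0}]'
python3 -m handwheel '[{"fingers":1,"x":0,"y":0,"z":0,"spin":0},{"fingers":1,"x":0,"y":0,"z":0,"spin":0},{"fingers":1,"x":0,"y":0,"z":0,"spin":0},{"fingers":1,"x":0,"y":0,"z":0,"spin":0},{"fingers":1,"x":0,"y":0,"z":0,"spin":0}]'
```

```text
time_s: 2.7
eef_pos: [0.5948, -0.1568, 0.1466]
tcp_rot: [-180.0, -0.0, -12.0]
wrist_force: [-0.1, -0.0, 5.0]
grip_width: 0.389
time_s: 3.2
eef_pos: [0.5948, -0.1568, 0.1466]
tcp_rot: [-180.0, -0.0, -12.0]
wrist_force: [0.3, 1.1, 5.8]
grip_width: 0.396
```

Width 0.396×85 is about 34 mm, which matches the block. Lifting.

```bash
python3 -m handwheel '[{"fingers":1,"x":0,"y":0,"z":0.01,"spin":0},{"fingers":1,"x":0,"y":0,"z":0.025,"spin":0},{"fingers":1,"x":0,"y":0,"z":0.045,"spin":0},{"fingers":1,"x":0,"y":0,"z":0.07,"spin":0},{"fingers":1,"x":0,"y":0,"z":0.095,"spin":0}]'
python3 -m handwheel '[{"fingers":1,"x":0,"y":0,"z":0.025,"spin":0},{"fingers":1,"x":0,"y":0,"z":0.05,"spin":0},{"fingers":1,"x":0,"y":0,"z":0.07,"spin":0},{"fingers":1,"x":0,"y":0,"z":0.08,"spin":0},{"fingers":1,"x":0,"y":0,"z":0.08,"spin":0}]'
python3 - <<'E'
from h import *
p,d=viewer.read_camera("scene"); np.save("pics/lift.npy",d); cv2.imwrite("pics/lift.png",p[:,:,::-1])
R=lambda i:cv2.resize(i[:,:,::-1],(600,600),interpolation=cv2.INTER_CUBIC)
cv2.imwrite("pics/liftc.png",R(p[120:280,180:340])); s=arm.state(); print(s["eef_pos"],s["tcp_rot"],s["wrist_force"],s["ft_torque"])
E
```

```text
time_s: 3.7
eef_pos: [0.5945, -0.1568, 0.2433]
tcp_rot: [-180.0, -0.0, -12.0]
wrist_force: [-0.1, -0.5, -0.6]
grip_width: 0.392
time_s: 4.2
eef_pos: [0.5949, -0.1568, 0.323]
tcp_rot: [-180.0, -0.1, -12.0]
wrist_force: [1.2, 0.5, -0.5]
grip_width: 0.388
[ 0.59454166 -0.15676004  0.32151261] [-1.79998949e+02 -2.86128378e-02 -1.19864646e+01] [ 0.11670032  0.48734017 -0.88214861] [-0.0021259 -0.017584  -0.0409081]
```

View pics/liftc.png

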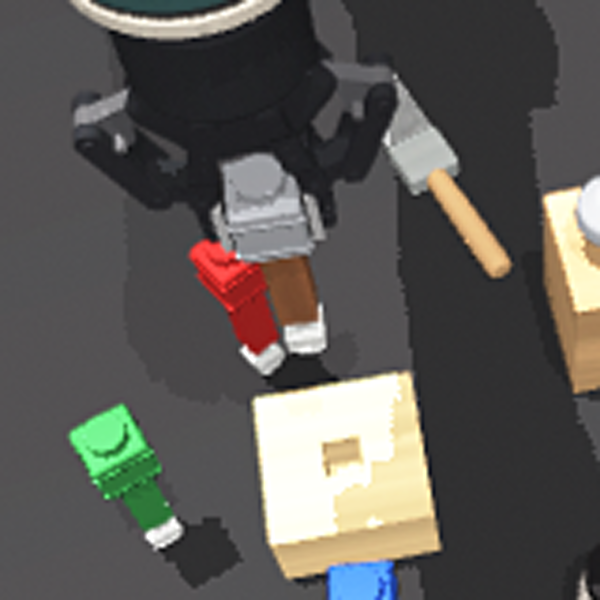

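Held and clear of the pocket, with the stem looking upright. Next I'll measure the part's offset and tilt in the hand from the scene depth, on the faces towards the camera in the tool's frame.

```bash
cat > inhand.py <<'E'
from h import *
def inhand(d,pos,yaw):
    P=cloud("scene",d).reshape(-1,3)-pos; a=np.radians(yaw); c,s=np.cos(a),np.sin(a)
    Q=np.c_[P[:,0]*c+P[:,1]*s,-P[:,0]*s+P[:,1]*c,P[:,2]]
    Q=Q[(d.ravel()>0)&(abs(Q[:,0])<.03)&(abs(Q[:,1])<.022)&(Q[:,2]>-.14)&(Q[:,2]<.04)]
    for lo in np.arange(-.14,.04,.012):
        q=Q[(Q[:,2]>=lo)&(Q[:,2]<lo+.012)]
        if len(q)>3: print(round(lo*1000),len(q),"x max/med",(np.percentile(q[:,0],[90,50])*1000).round(1),"y lo/hi",(np.percentile(q[:,1],[3,97])*1000).round(1))
    print("zmin",np.sort(Q[:,2])[:5].round(4))
E
python3 - <<'E'
from inhand import *
s=arm.state(); inhand(np.load("pics/lift.npy"),s["eef_pos"],s["tcp_rot"][2])
E
```

```text
-116 13 x max/med [9.3 8. ] y lo/hi [-7.6  8.5]
-104 69 x max/med [10.   6.8] y lo/hi [-8.4 11. ]
-80 38 x max/med [10.7  9.8] y lo/hi [-8.3 11. ]
-68 40 x max/med [10.4  9.8] y lo/hi [-8.3 10.7]
-56 42 x max/med [10.8  9.9] y lo/hi [-8.2 10.8]
-44 47 x max/med [10.9 10.1] y lo/hi [-8.3 10.6]
-32 42 x max/med [11.2 10.2] y lo/hi [-8.9 10. ]
-20 11 x max/med [16.1 10.9] y lo/hi [-11.3  10.2]
-8 87 x max/med [17.9 17.1] y lo/hi [-20.8  20.3]
4 99 x max/med [17.6 16.8] y lo/hi [-20.4  20.3]
16 153 x max/med [17.8 16.4] y lo/hi [-19.6  20.3]
28 289 x max/med [13.5  6.7] y lo/hi [-18.7  17.4]
zmin [-0.1186 -0.118  -0.1143 -0.1142 -0.114 ]
```

The part is upright and centred to about 1 mm, with its foot about 121 mm below the TCP. I'll carry it to the stand: target TCP (0.561, 0.162), yaw -9.1.

```bash
python3 -m handwheel '[{"fingers":1,"x":-0.003,"y":0.03,"z":0,"spin":0.05},{"fingers":1,"x":-0.007,"y":0.065,"z":0,"spin":0.05},{"fingers":1,"x":-0.011,"y":0.1,"z":0,"spin":0.05},{"fingers":1,"x":-0.015,"y":0.135,"z":0,"spin":0.05},{"fingers":1,"x":-0.018,"y":0.17,"z":0,"spin":0.05}]'
python3 -m handwheel '[{"fingers":1,"x":-0.004,"y":0.035,"z":0,"spin":0},{"fingers":1,"x":-0.008,"y":0.07,"z":0,"spin":0},{"fingers":1,"x":-0.012,"y":0.105,"z":0,"spin":0},{"fingers":1,"x":-0.0155,"y":0.135,"z":0,"spin":0},{"fingers":1,"x":-0.0155,"y":0.149,"z":0,"spin":0}]'
python3 -m handwheel '[{"fingers":1,"x":0,"y":0,"z":-0.015,"spin":0},{"fingers":1,"x":0,"y":0,"z":-0.03,"spin":0},{"fingers":1,"x":0,"y":0,"z":-0.045,"spin":0},{"fingers":1,"x":0,"y":0,"z":-0.055,"spin":0},{"fingers":1,"x":0,"y":0,"z":-0.055,"spin":0}]'
python3 - <<'E'
from inhand import *
p,d=viewer.read_camera("scene"); np.save("pics/over.npy",d); q,_=viewer.read_camera("top")
s=arm.state(); print(s["eef_pos"],s["tcp_rot"],s["wrist_force"]); inhand(d,s["eef_pos"],s["tcp_rot"][2])
R=lambda i,w:cv2.resize(i[:,:,::-1],(w,500),interpolation=cv2.INTER_CUBIC)
cv2.imwrite("pics/over.png",R(p[100:220,310:460],620))
E
```

```text
time_s: 4.75
eef_pos: [0.5756, 0.0151, 0.3201]
tcp_rot: [180.0, 0.1, -9.1]
wrist_force: [0.3, -0.2, -1.1]
grip_width: 0.393
time_s: 5.25
eef_pos: [0.5596, 0.1657, 0.3202]
tcp_rot: [-180.0, 0.1, -8.9]
wrist_force: [-0.4, 0.9, -0.3]
grip_width: 0.393
time_s: 5.75
eef_pos: [0.5604, 0.1618, 0.2645]
tcp_rot: [179.9, 0.2, -9.1]
wrist_force: [-0.9, -0.5, -0.6]
grip_width: 0.395
[0.56114922 0.16216056 0.26640038] [-1.79998344e+02  1.42087740e-02 -9.12145253e+00] [ 0.51980652  0.25017983 -0.9567436 ]
-128 5 x max/med [3.5 3.3] y lo/hi [-5.9  5.4]
-116 19 x max/med [8.  6.4] y lo/hi [-9.8  9.7]
-104 55 x max/med [8.1 2.8] y lo/hi [-9.9  8.8]
-92 9 x max/med [8.1 7.4] y lo/hi [-9.8  7.6]
-80 43 x max/med [9.2 7.8] y lo/hi [-10.5   8.4]
-68 41 x max/med [9.1 7.9] y lo/hi [-10.4   8.9]
-56 44 x max/med [8.7 7.5] y lo/hi [-10.2   8.3]
-44 43 x max/med [9.3 7.9] y lo/hi [-10.7   8.9]
-32 36 x max/med [9.5 8.6] y lo/hi [-10.4   8.9]
-20 14 x max/med [15.4 14.8] y lo/hi [-19.3  12. ]
-8 72 x max/med [16.5 15.5] y lo/hi [-20.1  19.7]
4 75 x max/med [16.6 15.2] y lo/hi [-21.   21.6]
16 150 x max/med [16.4 11.8] y lo/hi [-18.7  19.9]
28 117 x max/med [10.4  3.2] y lo/hi [-15.2  20.4]
zmin [-0.1214 -0.1211 -0.12   -0.1188 -0.1176]
```

View pics/over.png

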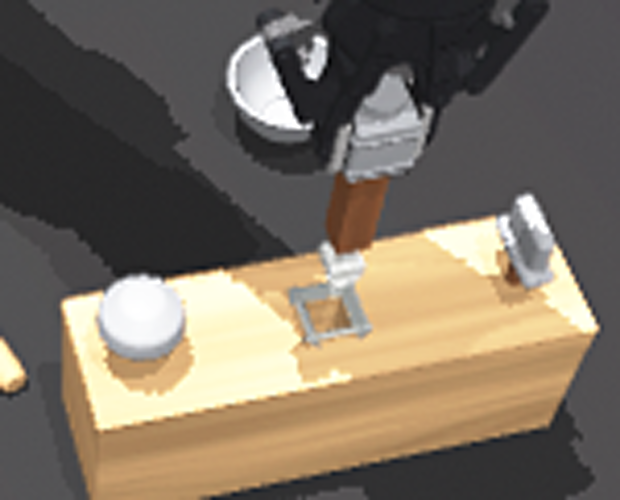

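The foot hangs just above the steel funnel (crop 345,265 over rim 330,312). In-hand residuals suggest moving about +1.5 mm in x and +1 mm in y. Then I'll lower it into the funnel slowly, watching the force.

```bash
python3 -m handwheel '[{"fingers":1,"x":0.001,"y":0.001,"z":-0.005,"spin":0},{"fingers":1,"x":0.0015,"y":0.001,"z":-0.012,"spin":0},{"fingers":1,"x":0.0015,"y":0.001,"z":-0.018,"spin":0},{"fingers":1,"x":0.0015,"y":0.001,"z":-0.023,"spin":0},{"fingers":1,"x":0.0015,"y":0.001,"z":-0.025,"spin":0}]'
python3 -m handwheel '[{"fingers":1,"x":0,"y":0,"z":-0.003,"spin":0},{"fingers":1,"x":0,"y":0,"z":-0.006,"spin":0},{"fingers":1,"x":0,"y":0,"z":-0.009,"spin":0},{"fingers":1,"x":0,"y":0,"z":-0.01,"spin":0},{"fingers":1,"x":0,"y":0,"z":-0.01,"spin":0}]'
```

```text
time_s: 6.35
eef_pos: [0.5624, 0.1631, 0.2405]
tcp_rot: [180.0, 0.0, -9.1]
wrist_force: [0.0, 0.3, -1.9]
grip_width: 0.387
time_s: 6.85
eef_pos: [0.5626, 0.1632, 0.2311]
tcp_rot: [-180.0, 0.0, -9.1]
wrist_force: [-1.2, 0.7, -1.3]
grip_width: 0.39
```

```bash
python3 -m handwheel '[{"fingers":1,"x":0,"y":0,"z":-0.003,"spin":0},{"fingers":1,"x":0,"y":0,"z":-0.006,"spin":0},{"fingers":1,"x":0,"y":0,"z":-0.008,"spin":0},{"fingers":1,"x":0,"y":0,"z":-0.01,"spin":0},{"fingers":1,"x":0,"y":0,"z":-0.01,"spin":0}]'
```

```text
time_s: 7.35
eef_pos: [0.5625, 0.1632, 0.2209]
tcp_rot: [180.0, 0.0, -9.1]
wrist_force: [0.7, -0.0, -1.2]
grip_width: 0.389
```

```bash
python3 -m handwheel '[{"fingers":1,"x":0,"y":0,"z":-0.002,"spin":0},{"fingers":1,"x":0,"y":0,"z":-0.004,"spin":0},{"fingers":1,"x":0,"y":0,"z":-0.006,"spin":0},{"fingers":1,"x":0,"y":0,"z":-0.008,"spin":0},{"fingers":1,"x":0,"y":0,"z":-0.008,"spin":0}]'
```

```text
time_s: 7.85
eef_pos: [0.5623, 0.1626, 0.2128]
tcp_rot: [179.9, 0.1, -9.1]
wrist_force: [-2.7, -3.6, -3.1]
grip_width: 0.393
```

The walls push toward -x and -y, so I'll shift that way while going down a little.

```bash
python3 -m handwheel '[{"fingers":1,"x":-0.0005,"y":-0.0006,"z":0,"spin":0},{"fingers":1,"x":-0.0005,"y":-0.0006,"z":-0.001,"spin":0},{"fingers":1,"x":-0.0005,"y":-0.0006,"z":-0.002,"spin":0},{"fingers":1,"x":-0.0005,"y":-0.0006,"z":-0.003,"spin":0},{"fingers":1,"x":-0.0005,"y":-0.0006,"z":-0.003,"spin":0}]'
```

```text
time_s: 8.35
eef_pos: [0.5621, 0.1625, 0.2102]
tcp_rot: [180.0, 0.0, -9.1]
wrist_force: [-0.6, -2.9, -1.2]
grip_width: 0.388
```

```bash
python3 -m handwheel '[{"fingers":1,"x":0,"y":-0.0005,"z":-0.001,"spin":0},{"fingers":1,"x":0,"y":-0.0005,"z":-0.002,"spin":0},{"fingers":1,"x":0,"y":-0.0005,"z":-0.003,"spin":0},{"fingers":1,"x":0,"y":-0.0005,"z":-0.004,"spin":0},{"fingers":1,"x":0,"y":-0.0005,"z":-0.005,"spin":0}]'
```

```text
time_s: 8.85
eef_pos: [0.5621, 0.1624, 0.2052]
tcp_rot: [-180.0, 0.0, -9.1]
wrist_force: [-0.6, -0.3, -1.4]
grip_width: 0.393
```

```bash
python3 -m handwheel '[{"fingers":1,"x":0,"y":0,"z":-0.001,"spin":0},{"fingers":1,"x":0,"y":0,"z":-0.002,"spin":0},{"fingers":1,"x":0,"y":0,"z":-0.003,"spin":0},{"fingers":1,"x":0,"y":0,"z":-0.004,"spin":0},{"fingers":1,"x":0,"y":0,"z":-0.005,"spin":0}]'
```

```text
time_s: 9.35
eef_pos: [0.5621, 0.1622, 0.2002]
tcp_rot: [-180.0, 0.0, -9.1]
wrist_force: [-1.8, -0.2, -1.4]
grip_width: 0.388
```

```bash
python3 -m handwheel '[{"fingers":1,"x":0,"y":0,"z":-0.001,"spin":0},{"fingers":1,"x":0,"y":0,"z":-0.002,"spin":0},{"fingers":1,"x":0,"y":0,"z":-0.003,"spin":0},{"fingers":1,"x":0,"y":0,"z":-0.004,"spin":0},{"fingers":1,"x":0,"y":0,"z":-0.004,"spin":0}]'
```

```text
time_s: 9.85
eef_pos: [0.5621, 0.1621, 0.1961]
tcp_rot: [-180.0, 0.0, -9.1]
wrist_force: [-0.6, 1.0, -1.2]
grip_width: 0.392
```

```bash
python3 -m handwheel '[{"fingers":1,"x":0,"y":0,"z":-0.001,"spin":0},{"fingers":1,"x":0,"y":0,"z":-0.002,"spin":0},{"fingers":1,"x":0,"y":0,"z":-0.003,"spin":0},{"fingers":1,"x":0,"y":0,"z":-0.004,"spin":0},{"fingers":1,"x":0,"y":0,"z":-0.005,"spin":0}]'
```

```text
time_s: 10.35
eef_pos: [0.5621, 0.1616, 0.1912]
tcp_rot: [180.0, 0.0, -9.1]
wrist_force: [-2.1, -4.1, 2.7]
grip_width: 0.388
```

```bash
python3 -m handwheel '[{"fingers":1,"x":0,"y":0,"z":-0.001,"spin":0},{"fingers":1,"x":0,"y":0,"z":-0.002,"spin":0},{"fingers":1,"x":0,"y":0,"z":-0.003,"spin":0},{"fingers":1,"x":0,"y":0,"z":-0.004,"spin":0},{"fingers":1,"x":0,"y":0,"z":-0.004,"spin":0}]'
```

```text
time_s: 10.85
eef_pos: [0.5619, 0.161, 0.1869]
tcp_rot: [179.9, 0.0, -9.2]
wrist_force: [-1.8, -5.7, -1.3]
grip_width: 0.394
```

The ball was met near TCP z≈0.193 (Fz +4, -y push), so home should be at about z≈0.166. Continuing slower.

```bash
python3 -m handwheel '[{"fingers":1,"x":0,"y":0,"z":-0.001,"spin":0},{"fingers":1,"x":0,"y":0,"z":-0.002,"spin":0},{"fingers":1,"x":0,"y":0,"z":-0.003,"spin":0},{"fingers":1,"x":0,"y":0,"z":-0.004,"spin":0},{"fingers":1,"x":0,"y":0,"z":-0.005,"spin":0}]'
```

```text
time_s: 11.35
eef_pos: [0.562, 0.161, 0.1823]
tcp_rot: [179.9, 0.0, -9.2]
wrist_force: [-4.6, -7.3, 8.4]
grip_width: 0.393
```

```bash
python3 -m handwheel '[{"fingers":1,"x":0,"y":0,"z":-0.001,"spin":0},{"fingers":1,"x":0,"y":0,"z":-0.002,"spin":0},{"fingers":1,"x":0,"y":0,"z":-0.003,"spin":0},{"fingers":1,"x":0,"y":0,"z":-0.004,"spin":0},{"fingers":1,"x":0,"y":0,"z":-0.005,"spin":0}]'
```

```text
time_s: 11.85
eef_pos: [0.562, 0.161, 0.1774]
tcp_rot: [179.9, 0.0, -9.2]
wrist_force: [-4.8, -7.1, 9.9]
grip_width: 0.395
```

```bash
python3 -m handwheel '[{"fingers":1,"x":0,"y":0,"z":-0.0008,"spin":0},{"fingers":1,"x":0,"y":0,"z":-0.0016,"spin":0},{"fingers":1,"x":0,"y":0,"z":-0.0024,"spin":0},{"fingers":1,"x":0,"y":0,"z":-0.0032,"spin":0},{"fingers":1,"x":0,"y":0,"z":-0.004,"spin":0}]'
```

```text
time_s: 12.35
eef_pos: [0.562, 0.161, 0.1733]
tcp_rot: [179.9, 0.0, -9.2]
wrist_force: [-4.4, -7.0, 8.0]
grip_width: 0.389
```

```bash
python3 -m handwheel '[{"fingers":1,"x":0,"y":0,"z":-0.0005,"spin":0},{"fingers":1,"x":0,"y":0,"z":-0.001,"spin":0},{"fingers":1,"x":0,"y":0,"z":-0.0015,"spin":0},{"fingers":1,"x":0,"y":0,"z":-0.002,"spin":0},{"fingers":1,"x":0,"y":0,"z":-0.0025,"spin":0}]'
```

```text
time_s: 12.85
eef_pos: [0.5619, 0.161, 0.1707]
tcp_rot: [179.9, 0.0, -9.2]
wrist_force: [-4.0, -6.2, 7.3]
grip_width: 0.389
```

```bash
python3 -m handwheel '[{"fingers":1,"x":0,"y":0,"z":-0.0005,"spin":0},{"fingers":1,"x":0,"y":0,"z":-0.001,"spin":0},{"fingers":1,"x":0,"y":0,"z":-0.0015,"spin":0},{"fingers":1,"x":0,"y":0,"z":-0.002,"spin":0},{"fingers":1,"x":0,"y":0,"z":-0.0025,"spin":0}]'
```

```text
time_s: 13.35
eef_pos: [0.5619, 0.161, 0.1682]
tcp_rot: [179.9, 0.0, -9.2]
wrist_force: [-4.2, -6.4, 6.0]
grip_width: 0.388
```

```bash
python3 -m handwheel '[{"fingers":1,"x":0,"y":0,"z":-0.0005,"spin":0},{"fingers":1,"x":0,"y":0,"z":-0.001,"spin":0},{"fingers":1,"x":0,"y":0,"z":-0.0015,"spin":0},{"fingers":1,"x":0,"y":0,"z":-0.002,"spin":0},{"fingers":1,"x":0,"y":0,"z":-0.002,"spin":0}]'
```

```text
time_s: 13.85
eef_pos: [0.5618, 0.1611, 0.1658]
tcp_rot: [179.9, 0.1, -9.2]
wrist_force: [-2.2, -5.4, -2.0]
grip_width: 0.395
```

```bash
python3 -m handwheel '[{"fingers":1,"x":0,"y":0,"z":-0.0004,"spin":0},{"fingers":1,"x":0,"y":0,"z":-0.0008,"spin":0},{"fingers":1,"x":0,"y":0,"z":-0.0012,"spin":0},{"fingers":1,"x":0,"y":0,"z":-0.0016,"spin":0},{"fingers":1,"x":0,"y":0,"z":-0.002,"spin":0}]'
```

```text
time_s: 14.35
eef_pos: [0.5618, 0.1611, 0.1639]
tcp_rot: [179.9, 0.0, -9.2]
wrist_force: [-2.4, -6.4, 0.2]
grip_width: 0.391
```

```bash
python3 -m handwheel '[{"fingers":1,"x":0,"y":0,"z":-0.0003,"spin":0},{"fingers":1,"x":0,"y":0,"z":-0.0006,"spin":0},{"fingers":1,"x":0,"y":0,"z":-0.0009,"spin":0},{"fingers":1,"x":0,"y":0,"z":-0.0012,"spin":0},{"fingers":1,"x":0,"y":0,"z":-0.0015,"spin":0}]'
```

```text
time_s: 14.85
eef_pos: [0.5618, 0.161, 0.1621]
tcp_rot: [179.9, 0.1, -9.2]
wrist_force: [-0.5, -5.7, -3.6]
grip_width: 0.392
```

The push has dropped below zero, so the ball is drawing the stem in. Landing should come within a few mm.

```bash
python3 -m handwheel '[{"fingers":1,"x":0,"y":0,"z":-0.0002,"spin":0},{"fingers":1,"x":0,"y":0,"z":-0.0004,"spin":0},{"fingers":1,"x":0,"y":0,"z":-0.0006,"spin":0},{"fingers":1,"x":0,"y":0,"z":-0.0008,"spin":0},{"fingers":1,"x":0,"y":0,"z":-0.001,"spin":0}]'
```

```text
time_s: 15.35
eef_pos: [0.5617, 0.161, 0.1609]
tcp_rot: [179.9, 0.1, -9.2]
wrist_force: [-1.2, -5.1, -5.7]
grip_width: 0.39
```

```bash
python3 -m handwheel '[{"fingers":1,"x":0,"y":0,"z":-0.0002,"spin":0},{"fingers":1,"x":0,"y":0,"z":-0.0004,"spin":0},{"fingers":1,"x":0,"y":0,"z":-0.0006,"spin":0},{"fingers":1,"x":0,"y":0,"z":-0.0008,"spin":0},{"fingers":1,"x":0,"y":0,"z":-0.001,"spin":0}]'
```

```text
time_s: 15.85
eef_pos: [0.5618, 0.1616, 0.1603]
tcp_rot: [180.0, 0.0, -9.1]
wrist_force: [-2.0, -5.2, -3.9]
grip_width: 0.389
```

```bash
python3 -m handwheel '[{"fingers":1,"x":0,"y":0,"z":-0.0002,"spin":0},{"fingers":1,"x":0,"y":0,"z":-0.0004,"spin":0},{"fingers":1,"x":0,"y":0,"z":-0.0006,"spin":0},{"fingers":1,"x":0,"y":0,"z":-0.0008,"spin":0},{"fingers":1,"x":0,"y":0,"z":-0.001,"spin":0}]'
```

```text
time_s: 16.35
eef_pos: [0.562, 0.1617, 0.1602]
tcp_rot: [180.0, 0.0, -9.1]
wrist_force: [-7.1, -7.4, 10.5]
grip_width: 0.386
```

```bash
python3 -m handwheel '[{"fingers":1,"x":0,"y":0,"z":-0.0002,"spin":0},{"fingers":1,"x":0,"y":0,"z":-0.0004,"spin":0},{"fingers":1,"x":0,"y":0,"z":-0.0006,"spin":0},{"fingers":1,"x":0,"y":0,"z":-0.0008,"spin":0},{"fingers":1,"x":0,"y":0,"z":-0.001,"spin":0}]'
```

```text
time_s: 16.85
eef_pos: [0.5621, 0.1618, 0.1602]
tcp_rot: [180.0, -0.0, -9.1]
wrist_force: [-12.5, -8.0, 24.5]
grip_width: 0.389
```

Landed hard: z held at 0.1602 while the force rose to 24.5 N. That puts home at foot z≈0.039, within the 15–57 mm range, and the first steady push at 0.187 is 27 mm above it. I'll relieve the load and then open.

```bash
python3 -m handwheel '[{"fingers":1,"x":-0.0003,"y":-0.0002,"z":0.0005,"spin":0},{"fingers":1,"x":-0.0006,"y":-0.0004,"z":0.001,"spin":0},{"fingers":1,"x":-0.0006,"y":-0.0004,"z":0.0014,"spin":0},{"fingers":1,"x":-0.0006,"y":-0.0004,"z":0.0014,"spin":0},{"fingers":1,"x":-0.0006,"y":-0.0004,"z":0.0014,"spin":0}]'
```

```text
time_s: 17.35
eef_pos: [0.5617, 0.1616, 0.1603]
tcp_rot: [180.0, -0.0, -9.1]
wrist_force: [-1.4, -5.6, -0.2]
grip_width: 0.391
```

```bash
python3 -m handwheel '[{"fingers":0.5,"x":0,"y":-0.0003,"z":0,"spin":0},{"fingers":0.4,"x":0,"y":-0.0003,"z":0,"spin":0},{"fingers":0.25,"x":0,"y":-0.0003,"z":0,"spin":0},{"fingers":0.1,"x":0,"y":-0.0003,"z":0,"spin":0},{"fingers":0,"x":0,"y":-0.0003,"z":0,"spin":0}]'
python3 -m handwheel '[{"fingers":0,"x":0,"y":0,"z":0,"spin":0},{"fingers":0,"x":0,"y":0,"z":0,"spin":0},{"fingers":0,"x":0,"y":0,"z":0,"spin":0},{"fingers":0,"x":0,"y":0,"z":0,"spin":0},{"fingers":0,"x":0,"y":0,"z":0,"spin":0}]'
```

```text
time_s: 17.85
eef_pos: [0.5616, 0.1616, 0.1602]
tcp_rot: [-180.0, -0.0, -9.1]
wrist_force: [-0.2, -0.2, -0.4]
grip_width: 0.998
time_s: 18.35
eef_pos: [0.5615, 0.1614, 0.1601]
tcp_rot: [-180.0, 0.0, -9.1]
wrist_force: [1.5, 0.1, 0.2]
grip_width: 0.998
```

Free. I'll raise slowly at first, then clear, and move back toward -y at height to unblock the top view.

```bash
python3 -m handwheel '[{"fingers":0,"x":0,"y":0,"z":0.015,"spin":0},{"fingers":0,"x":0,"y":0,"z":0.035,"spin":0},{"fingers":0,"x":0,"y":0,"z":0.065,"spin":0},{"fingers":0,"x":0,"y":0,"z":0.1,"spin":0},{"fingers":0,"x":0,"y":0,"z":0.14,"spin":0}]'
python3 -m handwheel '[{"fingers":0,"x":-0.02,"y":-0.035,"z":0,"spin":0},{"fingers":0,"x":-0.04,"y":-0.07,"z":0,"spin":0},{"fingers":0,"x":-0.06,"y":-0.105,"z":0,"spin":0},{"fingers":0,"x":-0.08,"y":-0.14,"z":0,"spin":0},{"fingers":0,"x":-0.1,"y":-0.17,"z":0,"spin":0}]'
python3 - <<'E'
from h import *
p,d=viewer.read_camera("scene"); q,e=viewer.read_camera("top")
for n,D in (("scene",d),("top",e)):
    P=cloud(n,D); g=(D>0)&(np.hypot(P[...,0]-.5615,P[...,1]-.162)<.028)&(P[...,2]>.13)
    z=P[g][:,2]
    if g.sum()>9:
        print(n,g.sum(),"zmax",np.sort(z)[-8:].round(4))
        for lo,hi in((.192,.2),(.180,.190)):
            k=g&(P[...,2]>lo)&(P[...,2]<hi)
            if k.sum()>5: print(lo,P[k].mean(0).round(4),rect(P[k][:,:2]))
cv2.imwrite("pics/end.png",p[:,:,::-1])
R=lambda i:cv2.resize(i[:,:,::-1],(640,480),interpolation=cv2.INTER_CUBIC)
cv2.imwrite("pics/endc.png",R(p[95:305,190:470]))
E
```

```text
time_s: 18.85
eef_pos: [0.561, 0.1614, 0.3023]
tcp_rot: [-180.0, 0.0, -9.1]
wrist_force: [0.5, 0.0, 0.5]
grip_width: 1.001
time_s: 19.35
eef_pos: [0.4605, -0.0101, 0.3013]
tcp_rot: [-180.0, -0.1, -9.2]
wrist_force: [0.4, -1.2, -0.1]
grip_width: 1.0
scene 372 zmax [0.1968 0.1968 0.1969 0.197  0.1978 0.198  0.1981 0.1981]
0.192 [0.5617 0.1607 0.1952] (array([560.7, 162.1]), array([22.6, 25.8]), 30.4)
0.18 [0.5674 0.1561 0.1858] (array([562.4, 160.6]), array([34. , 34.8]), 82.0)
top 255 zmax [0.1974 0.1974 0.1974 0.1975 0.1976 0.1977 0.1979 0.1993]
0.192 [0.5618 0.1611 0.195 ] (array([561.3, 161.4]), array([20.7, 23.1]), 0.0)
0.18 [0.5613 0.1605 0.1855] (array([562.1, 161.3]), array([34.8, 34.2]), 80.8)
```

View pics/endc.png

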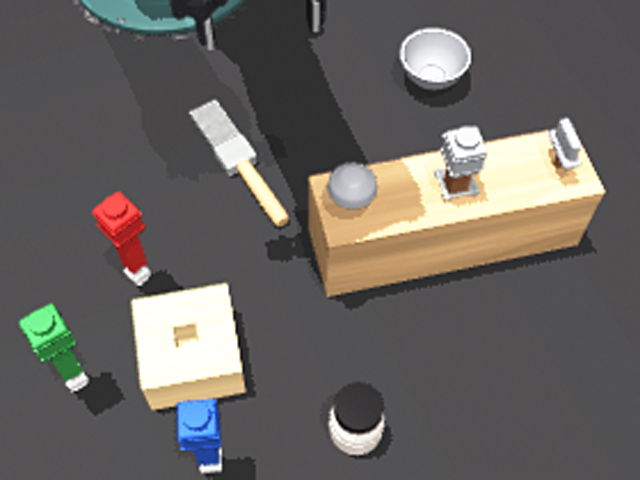

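The part stands upright in the socket (crop 462,160). Its cap top is at z≈0.195, so the foot is at 0.039, the same height at which the stop was felt. The jar, brush, bowl and look-alikes are where they were.

```bash
python3 -c "
from rig import arm
print(arm.job_done())"
```

```text
the job is handed in; nothing more can be done
None
```

I lifted the grey part from the spray block, put it into the middle socket, pressed it past the ball until it clicked and landed on the stop, and let go. I handed the job in at about 19.5 s of the 62 s allowed.

- **Pressing in:** the ball took a push of about 10 N to pass (the wrist force had already flickered a little higher up). The push then turned negative, down to about -6 N, as the ball snapped into the neck. The part landed firmly at TCP z 0.160 m with 24.5 N, at the 25 N limit. I took the load off before opening the gripper.
- **Last checks:** both cameras put the cap top at about 0.195 m, so the foot is at about 0.039 m, the same as the stop I felt. The block's yaw matches the stand to about 1°. The jar, brush, bowl and look-alikes look unmoved, judged by eye in the last picture. The gripper stood clear and touched nothing.
- **Disagreements:** the two cameras and the arm differed by 1 to 2 mm sideways, and the stem touched the socket walls lightly on the way in. The catch joint cannot be read directly, so I judged the click from the force, a small sideways shift of the stem and the final height.

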